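# Tip the used long tubes into the discard bin

### The job

Of the two look-alike trays, take the one with the long (100 mm) tubes by its leaning handle, carry it to the white discard bin and tip its three tubes into the bin, keeping the tray's lip low over the bin so that they do not fall hard. Then put the empty tray back upright on the stand it came from and push it home gently, square against the black stop bar, and let go. Leave the tray of short tubes and the other things on the bench where they are.

Things in the scene. Friction and masses are not known exactly. Their poses are not given: they have to be found in the camera images.
- tray_long: blue scoop tray with black handle, 140 mm long (x), 124 mm wide (y), 0.2 to 0.3 kg. Back and side walls 45 mm high, 4 mm thick, floor 4 mm. Origin: centre of underside, z up; +x is the open pouring end, where the side walls end upright at x = 70 mm. This one holds the three long tubes (100 mm).
- tray_long_grip (a point): point on that tray's handle, 40 mm up it, mid width and thickness, at (-88, 0, 78) mm of the tray, axes as the tray's. The handle is a flat plate, 12 mm thick, 60 mm wide along y, rising from the top of the back wall and leaning back 30 degrees from vertical, along (-0.5, 0, 0.866); it ends 21 mm beyond this point. Lean the gripper likewise and close across the 12 mm
- tray_long_lip (a point): middle of that tray's pouring lip, at (70, 0, 18.5) mm of the tray: there is no end wall, the floor rises in a 20 degree ramp from x = 30 mm to this lip, which keeps the tubes in until the tray is tipped well beyond 20 degrees
- tray_short: blue scoop tray with black handle, 140 mm long (x), 124 mm wide (y), 0.2 to 0.3 kg. Back and side walls 45 mm high, 4 mm thick, floor 4 mm. Origin: centre of underside, z up; +x is the open pouring end, where the side walls end upright at x = 70 mm. Same handle. It holds the three short tubes (70 mm), still needed.
- long1: capped sample tube, white with an orange cap, cylinder 28 mm in diameter and 100 mm long, axis along its own y, origin at its centre; starts lying across the floor of the tray of long tubes, 45 g
- long2: capped sample tube, white with an orange cap, cylinder 28 mm in diameter and 100 mm long, axis along its own y, origin at its centre; starts lying across the floor of the tray of long tubes, 45 g
- long3: capped sample tube, white with an orange cap, cylinder 28 mm in diameter and 100 mm long, axis along its own y, origin at its centre; starts lying across the floor of the tray of long tubes, 45 g
- short1: capped sample tube, white with an orange cap, cylinder 28 mm in diameter and 70 mm long, axis along its own y, origin at its centre; starts lying across the floor of the tray of short tubes, 32 g
- short2: capped sample tube, white with an orange cap, cylinder 28 mm in diameter and 70 mm long, axis along its own y, origin at its centre; starts lying across the floor of the tray of short tubes, 32 g
- short3: capped sample tube, white with an orange cap, cylinder 28 mm in diameter and 70 mm long, axis along its own y, origin at its centre; starts lying across the floor of the tray of short tubes, 32 g
- stand_a: fixed grey plate, 200 (x) by 150 (y) by 8 mm, with a black stop bar at its +x end: face at x = +90 mm, top 24 mm above the bench. Origin: centre of underside, on the bench. A tray pushed home, pouring end against the bar, has its origin at (20, 0, 8) mm of the stand and the same yaw. This one carries the tray of long tubes.
- stand_b: fixed grey plate, 200 (x) by 150 (y) by 8 mm, with a black stop bar at its +x end: face at x = +90 mm, top 24 mm above the bench. Origin: centre of underside, on the bench. A tray pushed home, pouring end against the bar, has its origin at (20, 0, 8) mm of the stand and the same yaw. This one carries the tray of short tubes.
- bin: fixed open discard bin, white with a yellow rim, 180 x 180 mm outside, 168 x 168 mm inside, rim 95 mm above the bench, sloping grey floor inside (43 mm high at -x, 9 mm at +x). Origin: centre of its underside, on the bench
- tip_box: bystander: closed yellow box of pipette tips, 85 x 120 x 65 mm, origin under its centre
- pipette: bystander: black and grey pipette lying along its y, 245 mm long, 30 mm wide, 22 mm high, origin on the bench under its middle
- tube_rack: bystander: blue rack of small tubes, 90 x 140 x 67 mm, origin under its centre
Not all that is in view belongs to the job. Leave any pink look-alike of the tray_long alone. Leave any yellow look-alike of the long1 alone.

How it is judged:
By the outcome, as a careful person would: the job done as asked, in the order asked, and still so for the second after the job is handed in, with the robot touching nothing.
It also fails if it takes over 58 s, if anything falls off the work surface, if the arm or the gripper's body presses on something with over 40 N, if the wrist force passes 120 N, or if a joint passes its speed limit or range.

### The arm

A 7-joint arm with a two-finger parallel gripper is mounted at the origin on the work surface. World frame = base frame: x ahead of the robot, y to its left, z up, the work surface at z = 0. Lengths are in mm, angles in rad, forces in N, time in s.
With the tool pointing down it reaches from about 425 to 875 mm from the base axis. Payload 8.4 kg.
Tool frame: the origin (TCP) lies midway between the tips of the shut fingers; the grasp point (between the pads) lies 19 mm behind it; z points along the fingers, y is the direction in which the jaws open and shut (so a half turn about z gives the same grasp; the last joint's range is limited). The gripper opens to 87 mm and grips with 3 to 60 N. Pads are 19 mm wide; open, the fingers measure 117 mm over their backs; the gripper's body (75 mm by 190 mm) begins 51 mm behind the grasp point.
Start: joints at [1.214, 0.333, 0.04, 1.465, -0.013, 1.343, -0.059], TCP at [165.699, -628.496, 222.546] pointing down, gripper open.
Joint ranges: [-2.58, 2.58], [-0.38, 2.09], [-1.3, 1.39], [0.25, 2.4], [-1.5, 4.64], [0.08, 2.09], [-2.65, 2.65]. Speed limits (rad/s): [2.22, 2.22, 2.79, 2.79, 3.14, 3.14, 3.14].

### API

Orientations are given as a 3x3 rotation matrix whose columns are the frame's x, y, z axes.
In Python, from cell import observe, viewer, hand_in, models gives the robot as it stands.
- The arm moves only by the tool carry_out, never from a script. Its argument "moves" is a list of rows, each a list of 3 entries, a list of its own where there are three numbers: the shift along the world's x, y, z normalised to -1 to 1, where 1 is 20 cm, then the turn, a rotation vector about the world's x, y, z normalised to -1 to 1, where 1 is 0.5 rad, then the opening, from 0 (shut) to 1 (fully open). A call has 1 to 20 rows; each row is the pose to reach, as a shift and turn from the pose measured when the call began; what a row does not reach only later rows make up. A row lasts 1/10 s, in which the tool goes at most 50 mm and 8.59 degrees, less where a joint would pass 70% of its speed; a pose out of reach is approached as far as the arm can. A call with a number of a shift or a turn outside -1 to 1 is refused whole. A call with a gripper value outside its range is refused whole. The fingers move at their own pace and stop on an object; the grip force is fixed at half the most. Time passes only in rows, so rows that repeat a pose let the fingers close. It gives the time, the measured TCP pose, the force and the opening at its end, in the units of the state.
- observe(): the state, without advancing time (a new reading comes with each control period).
- viewer.get_image(name): name is "scene" or "top"; returns the picture (384x512x3 uint8, red, green, blue); there is no depth.
- viewer.camera_params(name): a dict with "vertical_fov" (degrees; the focal length in pixels is half the picture's height over the tangent of half this angle, whatever the lens; pixels are square), "cx", "cy" (the principal point, pixels), "k1" (the pictures are not rectified: a ray, as slopes to the right and down, at radius r is drawn at 1 + k1 r^2 times it, then the intrinsics apply), "camera_from_world" (4x4, takes a point from world to camera coordinates). Camera axes: x right, y up, looking along -z (the intrinsics and any distortion apply to the point x, -y, -z); pixel columns grow to the right and rows downward; lengths in mm; the calibration is good to about 2 mm. A picture is of the moment at which its call begins. camera_params takes no time and is no camera call.
- hand_in(): hands the job in, once; it reports no verdict.
Trained networks look in the newest picture that a camera, given by its name, has taken for a name from the list of things; names that differ only in an ending like _2 or _b are one class to them, and where a whole thing is asked for, a point or a joint stands for the part that bears it (a point fixed in the world has none). Each returns a list of dicts, best first, with "score" (0 to 1); they miss things now and then, are a little off and sometimes report something else, mostly with a low value. They report only what shows in the picture. A call takes as long as a camera call. They do not tell look-alikes from the thing itself.
- models.regions_of(name, camera): "pixels" (384x512 bool, what is visible of it) and "point" ([row, column] in pixels, amid what is visible of it).
The state is a dict: "time": time; "q": joint angles; "qvel": joint speeds; "tau": joint torques, N m; "position": TCP position; "ee_rot": TCP orientation; "ft_force": force on the tool from outside, world axes, zero at the start; "moment": the same for the moment, N m; "width": finger opening in mm.
Only numpy, scipy, OpenCV 4.12 (cv2) and the standard library are available. Lean on these libraries where they do the work, as an engineer would, in place of code of your own. Each camera call takes 0.05 s, during which the arm holds its last target. There are 200 camera calls.

## Working session

There is one attempt and no reset: what is moved stays moved. The work goes in short steps, Python scripts to look and compute and a tool call to move; the robot and the scene stay as the last step left them, time stands still between calls to the robot, and variables do not carry over. Pictures are saved under pics/ and viewed, about 8 in all and at most 12, crops included, and the job is handed in when it is done.

Besides the shell and the picture viewer there is one more tool, called after "Request:" by a JSON object that holds its "method" and its "body", one argument or row to a line. carry_out: Moves the arm, as the interface text tells. Scaled input: -1 to 1 covers 20 cm each way for a shift and 0.5 rad each way for a turn. Its arguments: {"type":"object","properties":{"moves":{"type":"array","items":{"type":"array"}}},"required":["moves"]}

```bash
mkdir -p pics
python3 - <<'E'
from cell import observe, viewer, models
import cv2, numpy as np
s=observe(); print(s['time'],s['position'],s['ee_rot'],s['width'])
for c in ['scene','top']:
    im=viewer.get_image(c); cv2.imwrite(f'pics/{c}0.png',cv2.resize(im[:,:,::-1],(768,576)))
    p=viewer.camera_params(c); print(c,p)
    for n in ['tray_long','stand_a','bin','long1','tube_rack','tip_box','pipette']:
        print(n,[(round(r['score'],2),r['point'],int(r['pixels'].sum())) for r in models.regions_of(n,c)])
E
```

```text
0.0 [ 165.56515363 -628.08487555  221.65816858] [[ 9.66952653e-01  2.54955518e-01 -5.00698337e-04]
 [ 2.54955990e-01 -9.66951481e-01  1.50860652e-03]
 [-9.95234425e-05 -1.58640711e-03 -9.99998737e-01]] 86.83986723633166
scene {'vertical_fov': 51.05673801178572, 'cx': 251.23563877427443, 'cy': 194.30633024448355, 'k1': 0.04138969344232805, 'camera_from_world': array([[-8.85016252e-01,  4.65389048e-01,  1.26200831e-02,
         5.52130966e+02],
       [-2.52550796e-01, -5.02687532e-01,  8.26754704e-01,
         1.58815771e+01],
       [ 3.91106544e-01,  7.28504138e-01,  5.62421010e-01,
        -1.43234713e+03],
       [ 0.00000000e+00,  0.00000000e+00,  0.00000000e+00,
         1.00000000e+00]])}
tray_long [(0.8, [143.7, 259.3], 868), (0.69, [176.4, 240.7], 1152)]
stand_a [(0.91, [191.7, 213.7], 528), (0.62, [312.2, 314.6], 1588)]
bin [(0.66, [178.5, 240.0], 1264), (0.62, [234.6, 258.5], 4715)]
long1 [(0.56, [175.5, 235.9], 97), (0.5, [194.0, 273.5], 50)]
tube_rack [(0.96, [305.7, 241.6], 2233), (0.75, [177.1, 237.7], 1093), (0.38, [309.2, 318.1], 1546)]
tip_box [(0.65, [201.2, 172.2],
[... 329 characters left out ...]
58069800e-02,  1.31196490e-01,
        -5.77056143e+02],
       [-1.30911080e-01,  1.79134638e-02,  9.91232262e-01,
        -1.04562491e+03],
       [ 0.00000000e+00,  0.00000000e+00,  0.00000000e+00,
         1.00000000e+00]])}
tray_long [(0.73, [204.2, 332.1], 1360), (0.65, [283.5, 401.6], 2755)]
stand_a [(0.86, [185.6, 317.4], 1062)]
bin [(0.73, [184.0, 209.9], 4533), (0.39, [186.1, 318.2], 1077), (0.3, [200.6, 328.5], 1420)]
long1 [(0.86, [234.3, 268.4], 321), (0.82, [219.4, 325.6], 316), (0.79, [207.9, 325.4], 317), (0.6, [231.5, 327.4], 302), (0.32, [221.7, 116.6], 227)]
tube_rack [(0.77, [134.1, 144.0], 1650)]
tip_box [(0.93, [130.6, 303.2], 1399)]
pipette [(0.8, [266.5, 224.2], 559)]
```

View pics/scene0.png

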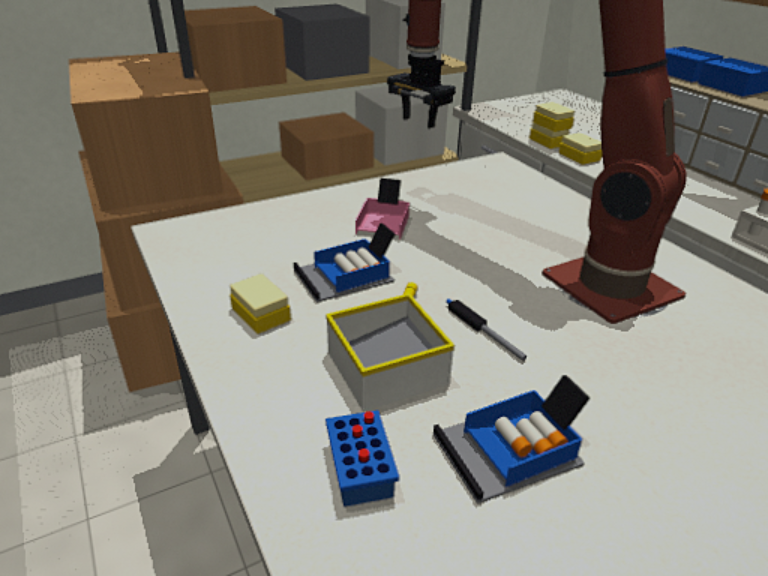

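View pics/top0.png

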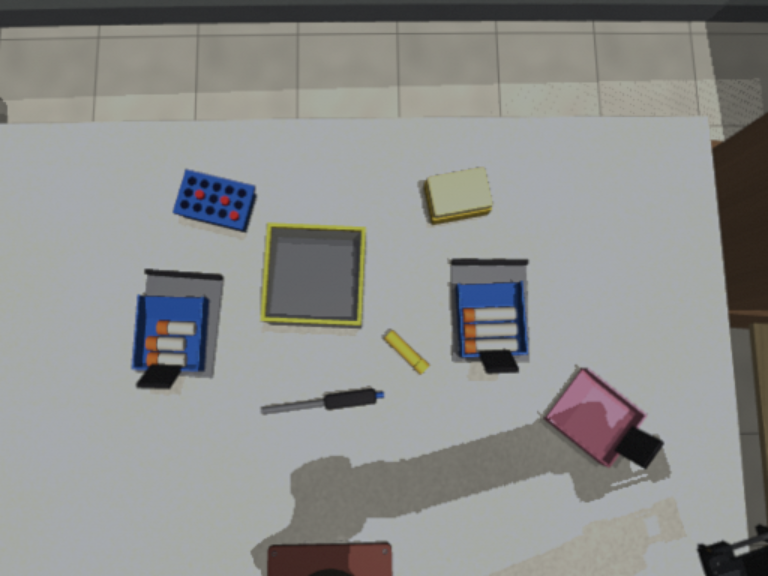

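Candidates in the top picture (768-px scale): the left blue tray (170,335) holds short tubes about 37 px long. The right blue tray (490,320) holds tubes about 53 px long, so it is the long one. The pink tray (600,415) and yellow tube (407,351) are decoys. The bin is at (314,275). Next I'll confirm with a crop and back-project it.

```bash
cat > h.py <<'E'
import numpy as np, cv2
from cell import viewer
def cam(c):
    p=viewer.camera_params(c); f=192/np.tan(np.radians(p['vertical_fov'])/2)
    return p,f,np.asarray(p['camera_from_world'])
def proj(c,P):
    p,f,M=cam(c); P=np.atleast_2d(P); q=P@M[:3,:3].T+M[:3,3]
    s=np.c_[q[:,0]/-q[:,2],q[:,1]/q[:,2]]; s=s*(1+p['k1']*(s**2).sum(1))[:,None]
    return s*f+[p['cx'],p['cy']]
def back(c,uv,z):
    p,f,M=cam(c); d=(np.atleast_2d(uv)-[p['cx'],p['cy']])/f; s=d.copy()
    for _ in range(8): s=d/(1+p['k1']*(s**2).sum(1))[:,None]
    r=np.c_[s[:,0],-s[:,1],-np.ones(len(s))]@M[:3,:3]; o=-M[:3,:3].T@M[:3,3]
    return o+r*((z-o[2])/r[:,2])[:,None]
def T(x,y,yaw,P,z=0):
    c,s=np.cos(yaw),np.sin(yaw); return np.asarray(P,float)@np.array([[c,s,0],[-s,c,0],[0,0,1]])+[x,y,z]
E
python3 - <<'E'
from h import *
im=viewer.get_image('top')
c=im[160:260,285:365]; cv2.imwrite('pics/crop1.png',cv2.resize(c[:,:,::-1],None,fx=6,fy=6,interpolation=cv2.INTER_CUBIC))
b=lambda u,z:print(back('top',np.array(u)/1.5,z).round(0).tolist())
b([(451,261),(527,261)],24)
b([(267,225),(364,228),(361,325),(263,321)],95)
b([(520,316),(468,316),(490,350)],30)
print(viewer.camera_params('top')['camera_from_world'].shape)
E
```

```text
[[642.0, -244.0, 24.0], [639.0, -393.0, 24.0]]
[[700.0, 102.0, 95.0], [692.0, -76.0, 95.0], [514.0, -68.0, 95.0], [524.0, 107.0, 95.0]]
[[531.0, -373.0, 30.0], [533.0, -272.0, 30.0], [467.0, -312.0, 30.0]]
(4, 4)
```

View pics/crop1.png

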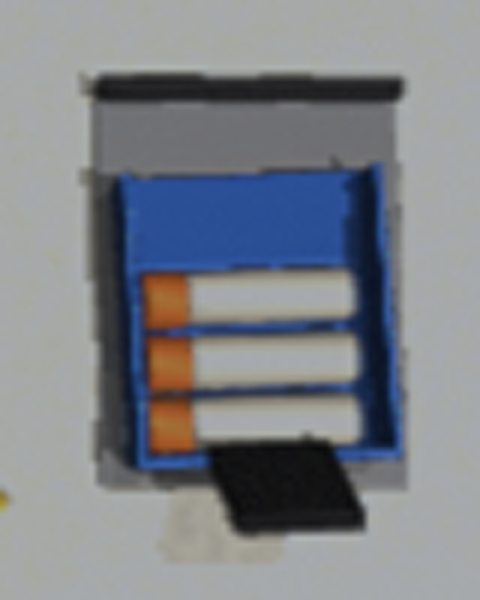

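```bash
cat > fit.py <<'E'
from h import *
from scipy.optimize import least_squares
def fit(c,obs,P,z,x0):
    f=lambda p:(proj(c,T(p[0],p[1],p[2],P,z))-obs).ravel()
    r=least_squares(f,x0,loss='soft_l1'); return r.x,f(r.x).reshape(-1,2)
px=lambda c:(np.array(c)+.5)/6-.5+[285,160]
E
python3 - <<'E'
from fit import *
p,f,M=cam('top'); print('cam',(-M[:3,:3].T@M[:3,3]).round())
o=px([(120,178),(385,166),(143,468),(402,458),(233,530),(363,530)])
P=[(70,62,45),(70,-62,45),(-70,62,45),(-70,-62,45),(-103.7,30,93.2),(-103.7,-30,93.2)]
x,r=fit('top',o,P,8,[520,-320,0]); print('tray',x.round(3),r.round(1).tolist())
o=px([(95,78),(403,78),(100,487),(408,487),(100,101),(401,98)])
P=[(100,75,24),(100,-75,24),(-100,75,8),(-100,-75,8),(90,75,24),(90,-75,24)]
s,r=fit('top',o,P,0,[540,-320,0]); print('stand',s.round(3),r.round(1).tolist())
o=np.array([(267,225),(364,228),(361,325),(263,321)])/1.5
b,r=fit('top',o,[(90,90,95),(90,-90,95),(-90,-90,95),(-90,90,95)],0,[610,15,0]); print('bin',b.round(3),r.round(1).tolist())
g=T(*x,[(-88,0,78)],8); print('grip',g)
# overlay on both cams
for c in ['top','scene']:
    im=viewer.get_image(c)[:,:,::-1].copy(); k=4
    L=[]
    tr=lambda a:T(*x,a,8)
    L+=[tr([(70,62,45),(-70,62,45),(-70,-62,45),(70,-62,45)]),tr([(-98.5,30,96.2),(-98.5,-30,96.2),(-68,-30,43.6),(-68,30,43.6)]),T(*s,[(100,75,24),(100,-75,24),(90,-75,24),(90,75,24)]),T(*s,[(-100,75,8),(-100,-75,8),(100,-75,8),(100,75,8)]),T(*b,[(90,90,95),(90,-90,95),(-90,-90,95),(-90,90,95)])]
    allp=np.vstack([proj(c,l) for l in L]); u0=(allp.min(0)-8).astype(int); u1=(allp.max(0)+8).astype(int)
    cr=cv2.resize(im[u0[1]:u1[1],u0[0]:u1[0]],None,fx=k,fy=k)
    for l in L: cv2.polylines(cr,[((proj(c,l)-u0+.5)*k).astype(int)],True,(0,255,0),1)
    if cr.shape[1]>790: cr=cr[:,:790]
    print(cr.shape); cv2.imwrite(f'pics/ov_{c}.png',cr[:600])
E
```

```text
cam [ 433.  -89. 1114.]
tray [ 5.26747e+02 -3.14198e+02  2.00000e-02] [[0.4, -1.3], [-0.4, -0.8], [-0.7, -0.0], [0.2, -0.1], [-0.2, 1.5], [0.6, 0.6]]
stand [ 5.44991e+02 -3.17835e+02 -1.40000e-02] [[0.3, -0.1], [-0.2, -0.1], [0.0, 0.5], [0.0, 0.3], [-0.5, -0.6], [0.3, -0.1]]
bin [ 6.07406e+02  1.62230e+01 -4.60000e-02] [[-0.2, -0.5], [0.6, -0.5], [0.5, 0.1], [-1.2, 0.9]]
grip [[ 438.76376197 -315.92950088   86.        ]]
(456, 776, 3)
(456, 496, 3)
```

View pics/ov_scene.png

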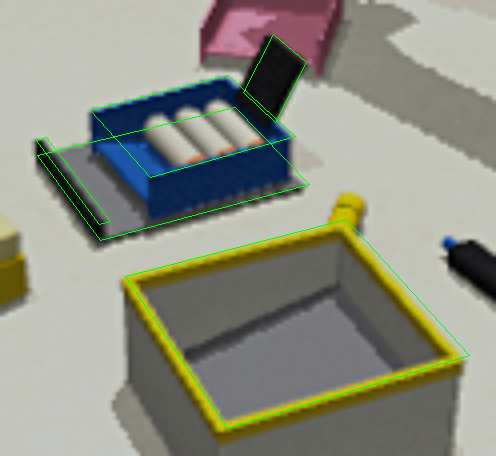

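Confirmed: the right tray holds three tubes about 100 mm long, and the overlay fits to a few mm. Tray ≈ (527,-314), stand ≈ (545,-318), bin ≈ (607,16). The tray sits about 38 mm short of home. Now I'll plan the approach.

```bash
cat > plan.py <<'E'
from h import *
from cell import observe
from scipy.spatial.transform import Rotation as R
G=np.array([-88,0,78.]); A=np.array([.5,0,-.866])  # grip point, tool z, tray axes
RT=np.c_[[0,1,0],[.866,0,.5],[.5,0,-.866]]
def tcp_of(o,yaw,pitch,back=0.):
    "TCP pose for tray with origin o, yaw, nose-down pitch"
    Q=R.from_euler('ZY',[yaw,pitch]); return np.asarray(o)+Q.apply(G+A*(19-back)), Q.as_matrix()@RT
def rel(p,Rm):
    s=observe(); d=(p-s['position'])/200; w=(R.from_matrix(Rm)*R.from_matrix(s['ee_rot']).inv()).as_rotvec()/.5
    return d.round(3).tolist(), w.round(3).tolist()
E
python3 - <<'E'
from plan import *
p,Rm=tcp_of([527,-314,8],.01,0,110); print(p,observe()['time'],rel(p,Rm))
E
```

```text
[ 393.50667494 -315.33497775  164.806     ] 0.95 ([1.139, 1.566, -0.289], [-0.683, -0.895, 2.582])
```

Request:
{"method": "carry_out", "body": {
  "moves": [
    [[0.55,0.8,0.15],[-0.228,-0.298,0.86],1],
    [[0.55,0.8,0.15],[-0.228,-0.298,0.86],1],
    [[0.55,0.8,0.15],[-0.228,-0.298,0.86],1],
    [[0.55,0.8,0.15],[-0.228,-0.298,0.86],1],
    [[0.55,0.8,0.15],[-0.228,-0.298,0.86],1]
  ]
}}

```text
time: 1.45
position: [279.9, -463.9, 254.5]
ee_rot: [[0.76, 0.627, 0.171], [0.645, -0.76, -0.079], [0.08, 0.17, -0.982]]
ft_force: [0.4, -0.5, -0.7]
width: 86.9
```

Request:
{"method": "carry_out", "body": {
  "moves": [
    [[0.45,0.6,0],[-0.228,-0.298,0.86],1],
    [[0.45,0.6,0],[-0.228,-0.298,0.86],1],
    [[0.45,0.6,0],[-0.228,-0.298,0.86],1],
    [[0.45,0.6,0],[-0.228,-0.298,0.86],1],
    [[0.45,0.6,0],[-0.228,-0.298,0.86],1]
  ]
}}

```text
time: 1.95
position: [370.1, -343.2, 254.8]
ee_rot: [[0.406, 0.844, 0.35], [0.91, -0.406, -0.076], [0.078, 0.35, -0.934]]
ft_force: [0.8, -1.0, 0.1]
width: 87.0
```

Run:
```python
from plan import *
p,Rm=tcp_of([527,-314,8],.01,0,110); print(p,observe()['time'],rel(p,Rm),observe()['q'])
```

```text
[ 393.50667494 -315.33497775  164.806     ] 1.95 ([0.117, 0.139, -0.45], [-0.221, -0.294, 0.844]) [ 1.04188088 -0.18746081 -0.20377449  2.00463741 -0.28918277  1.03548986
  0.5146776 ]
```

Request:
{"method": "carry_out", "body": {
  "moves": [
    [[0.117,0.139,-0.2],[-0.221,-0.294,0.844],0.7],
    [[0.117,0.139,-0.2],[-0.221,-0.294,0.844],0.7],
    [[0.117,0.139,-0.2],[-0.221,-0.294,0.844],0.7],
    [[0.117,0.139,-0.2],[-0.221,-0.294,0.844],0.7],
    [[0.117,0.139,-0.3],[-0.221,-0.294,0.844],0.7],
    [[0.117,0.139,-0.45],[-0.221,-0.294,0.844],0.7],
    [[0.117,0.139,-0.45],[-0.221,-0.294,0.844],0.7]
  ]
}}

```text
time: 2.65
position: [391.4, -315.2, 161.1]
ee_rot: [[-0.007, 0.868, 0.496], [1.0, 0.004, 0.008], [0.005, 0.496, -0.868]]
ft_force: [-0.5, 0.4, -0.5]
width: 61.1
```

Run:
```python
from plan import *
s=observe(); print(s['time'],s['q'],s['ft_force'],s['width'])
p,Rm=tcp_of([527,-314,8],.01,0,110); print(rel(p,Rm))
p,Rm=tcp_of([527,-314,8],.01,0,0); print('grasp',rel(p,Rm))
im=[]
for c in ['scene','top']:
    a=viewer.get_image(c); u=proj(c,[[450,-310,100]])[0].astype(int)
    im.append(cv2.resize(a[max(0,u[1]-60):u[1]+60,u[0]-50:u[0]+50,::-1],(400,480),interpolation=cv2.INTER_CUBIC))
cv2.imwrite('pics/pre.png',np.hstack(im))
```

```text
2.65 [ 0.95370906 -0.12399517 -0.07199317  2.20647449 -0.58134963  0.80523543
  1.24253519] [-0.51576072  0.36533584 -0.48533248] 61.09273363955565
([0.011, -0.001, 0.018], [-0.01, -0.009, 0.005])
grasp ([0.286, 0.002, -0.458], [-0.01, -0.009, 0.005])
```

View pics/pre.png

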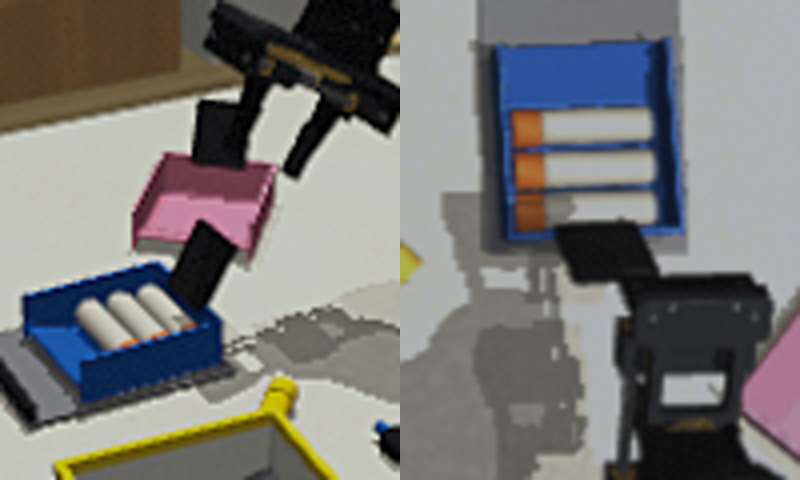

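The scene view shows the handle (205,265) lined up in the finger plane, and the pink tray behind is clear of the gripper. I'll advance along the lean.

Request:
{"method": "carry_out", "body": {
  "moves": [
    [[0.06,0,-0.09],[-0.01,-0.009,0.005],0.7],
    [[0.12,0,-0.18],[-0.01,-0.009,0.005],0.7],
    [[0.18,0,-0.28],[-0.01,-0.009,0.005],0.7],
    [[0.23,0,-0.36],[-0.01,-0.009,0.005],0.7],
    [[0.286,0,-0.44],[-0.01,-0.009,0.005],0.7],
    [[0.286,0,-0.44],[-0.01,-0.009,0.005],0.7]
  ]
}}

```text
time: 3.35
position: [451.3, -316.2, 76.8]
ee_rot: [[-0.011, 0.864, 0.503], [1.0, 0.011, 0.004], [-0.002, 0.503, -0.864]]
ft_force: [-0.0, -0.2, 1.1]
width: 61.0
```

Run:
```python
from plan import *
p,Rm=tcp_of([527,-314,8],.01,0,0); s=observe(); print('grasp',s['ft_force'],s['position'],rel(p,Rm))
im=[]
for c in ['scene','top']:
    a=viewer.get_image(c); u=proj(c,[[450,-310,100]])[0].astype(int)
    im.append(cv2.resize(a[max(0,u[1]-35):u[1]+35,u[0]-35:u[0]+35,::-1],(400,400),interpolation=cv2.INTER_CUBIC))
cv2.imwrite('pics/gr.png',np.hstack(im))
```

```text
grasp [-0.03743939 -0.19762091  1.06910574] [ 451.31099058 -316.22644241   76.83107762] ([-0.014, 0.007, -0.036], [0.004, 0.007, -0.002])
```

View pics/gr.png

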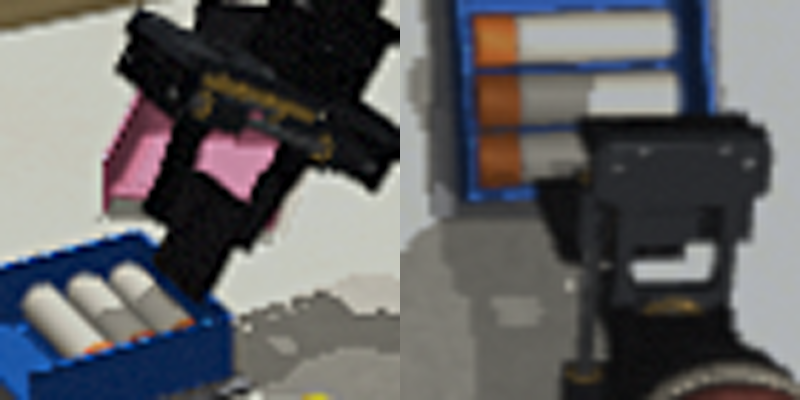

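The handle lies between the two fingers in the scene view (fingers at 185 and 265, handle top between them). Closing now.

Request:
{"method": "carry_out", "body": {
  "moves": [
    [[-0.01,0,-0.03],[0,0,0],0.7],
    [[-0.01,0,-0.03],[0,0,0],0.3],
    [[-0.01,0,-0.03],[0,0,0],0],
    [[-0.01,0,-0.03],[0,0,0],0],
    [[-0.01,0,-0.03],[0,0,0],0],
    [[-0.01,0,-0.03],[0,0,0],0],
    [[-0.01,0,-0.03],[0,0,0],0]
  ]
}}

```text
time: 4.15
position: [448.7, -317.1, 72.3]
ee_rot: [[-0.01, 0.864, 0.504], [1.0, 0.011, 0.002], [-0.004, 0.504, -0.864]]
ft_force: [0.7, -0.6, 0.5]
width: 21.0
```

Request:
{"method": "carry_out", "body": {
  "moves": [
    [[0,0,0],[0,0,0],0],
    [[0,0,0],[0,0,0],0],
    [[0,0,0],[0,0,0],0],
    [[0,0,0],[0,0,0],0]
  ]
}}

```text
time: 4.55
position: [448.8, -317.0, 72.3]
ee_rot: [[-0.01, 0.864, 0.504], [1.0, 0.011, 0.002], [-0.004, 0.504, -0.864]]
ft_force: [0.9, 0.7, -0.4]
width: 11.7
```

Request:
{"method": "carry_out", "body": {
  "moves": [
    [[0,0,0.02],[0,0,0],0],
    [[0,0,0.05],[0,0,0],0],
    [[0,0,0.1],[0,0,0],0],
    [[0,0,0.17],[0,0,0],0],
    [[0,0,0.25],[0,0,0],0],
    [[0,0,0.33],[0,0,0],0],
    [[0,0,0.41],[0,0,0],0],
    [[0,0,0.49],[0,0,0],0],
    [[0,0,0.57],[0,0,0],0],
    [[0,0,0.64],[0,0,0],0],
    [[0,0,0.69],[0,0,0],0],
    [[0,0,0.72],[0,0,0],0],
    [[0,0,0.72],[0,0,0],0]
  ]
}}

```text
time: 5.85
position: [449.0, -317.2, 217.1]
ee_rot: [[-0.01, 0.863, 0.504], [1.0, 0.011, 0.001], [-0.005, 0.504, -0.863]]
ft_force: [-0.4, -0.0, -4.2]
width: 11.7
```

Run:
```python
from plan import *
s=observe(); print(s['time'],s['position'],s['ft_force'],s['moment'],s['width'],s['q'])
im=[]
for c in ['scene','top']:
    a=viewer.get_image(c); u=proj(c,[[500,-310,200]])[0].astype(int)
    u0=max(u[1]-60,0)
    im.append(cv2.resize(a[u0:u0+120,u[0]-60:u[0]+60,::-1],(400,400),interpolation=cv2.INTER_CUBIC))
cv2.imwrite('pics/lift.png',np.hstack(im))
```

```text
5.85 [ 448.96663257 -317.20454616  217.09542414] [-0.38121297 -0.01476337 -4.1790767 ] [-0.04620222  1.15473365  0.02146485] 11.695566073275314 [ 0.89841202 -0.10947044 -0.11611357  2.07368704 -0.51076119  0.85101464
  1.07010813]
```

View pics/lift.png

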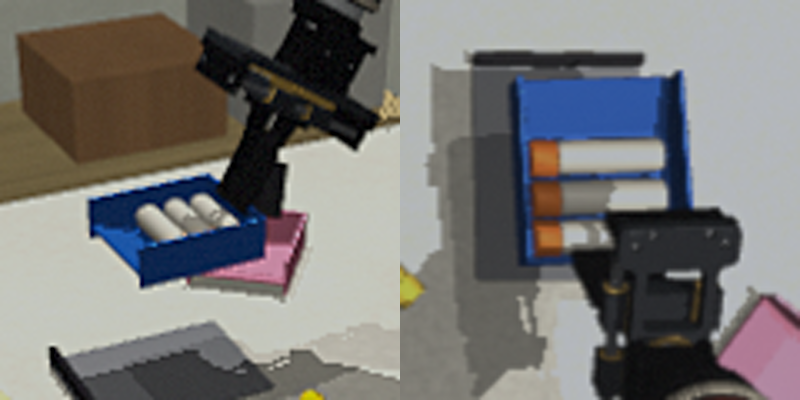

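The tray is lifted level with three tubes in it, and the wrist weight is 4.2 N. Next I'll plan the carry and the pour.

```bash
cat >> plan.py <<'E'
def pour(c,yaw,pitch,back=3):
    "TCP pose with tray's low front corner (70,0,0) at c"
    Q=R.from_euler('ZY',[yaw,pitch]); return tcp_of(np.asarray(c)-Q.apply([70,0,0]),yaw,pitch,back)
E
python3 - <<'E'
from plan import *
print(rel(*pour([570,18,148],-.03,0)))
E
```

```text
([-0.142, 1.696, -0.018], [0.007, 0.008, -0.081])
```

Request:
{"method": "carry_out", "body": {
  "moves": [
    [[0,0.02,0],[0,0,0],0],
    [[0,0.06,0],[0,0,0],0],
    [[-0.01,0.12,0],[0,0,0],0],
    [[-0.02,0.2,0],[0,0,0],0],
    [[-0.03,0.3,0],[0,0,0],0],
    [[-0.04,0.4,0],[0,0,0],0],
    [[-0.05,0.5,0],[0,0,0],0],
    [[-0.06,0.6,0],[0,0,0],0],
    [[-0.06,0.68,0],[0,0,0],0],
    [[-0.07,0.75,0],[0,0,0],0],
    [[-0.07,0.8,0],[0,0,0],0],
    [[-0.07,0.84,0],[0,0,0],0],
    [[-0.07,0.85,0],[0,0,0],0]
  ]
}}

```text
time: 7.25
position: [439.3, -147.9, 213.2]
ee_rot: [[-0.014, 0.866, 0.5], [1.0, 0.012, 0.007], [-0.0, 0.5, -0.866]]
ft_force: [0.3, 0.3, -3.0]
width: 11.7
```

Request:
{"method": "carry_out", "body": {
  "moves": [
    [[0,0.02,0],[0,0,0],0],
    [[0,0.06,0],[0,0,0],0],
    [[-0.01,0.12,0],[0,0,-0.01],0],
    [[-0.02,0.2,0],[0,0,-0.02],0],
    [[-0.03,0.3,0],[0,0,-0.03],0],
    [[-0.04,0.4,0],[0,0,-0.04],0],
    [[-0.05,0.5,0],[0,0,-0.05],0],
    [[-0.06,0.6,0],[0,0,-0.06],0],
    [[-0.06,0.68,0],[0,0,-0.07],0],
    [[-0.07,0.75,0],[0,0,-0.08],0],
    [[-0.07,0.8,0],[0,0,-0.08],0],
    [[-0.07,0.84,0],[0,0,-0.08],0],
    [[-0.07,0.85,0],[0,0,-0.08],0]
  ]
}}

```text
time: 8.55
position: [454.3, 26.8, 163.7]
ee_rot: [[0.03, 0.891, 0.453], [0.999, -0.033, -0.001], [0.014, 0.453, -0.892]]
ft_force: [-0.2, -4.8, 4.7]
width: 11.9
```

Run:
```python
from plan import *
s=observe(); print(s['time'],s['position'],s['ft_force'],s['q'])
print('down',rel(*pour([570,18,108],-.03,0)))
for a,z in [(5,106),(10,103),(15,99),(20,95),(23,92),(26,90)]: print(a,rel(*pour([570,18,z],-.03,np.radians(a))))
```

```text
8.55 [454.34095712  26.79143504 163.72215845] [-0.21057643 -4.78095204  4.68868468] [-0.35914955 -0.38143073  0.08763496  2.36750537  0.23807203  0.71234749
 -0.44876438]
down ([-0.171, -0.021, 0.042], [-0.031, -0.107, -0.002])
5 ([-0.141, -0.022, 0.096], [-0.026, 0.067, -0.001])
10 ([-0.104, -0.023, 0.142], [-0.02, 0.242, 0.001])
15 ([-0.063, -0.025, 0.18], [-0.015, 0.416, 0.002])
20 ([-0.017, -0.026, 0.214], [-0.01, 0.591, 0.003])
23 ([0.013, -0.027, 0.23], [-0.007, 0.695, 0.004])
26 ([0.045, -0.028, 0.248], [-0.003, 0.8, 0.005])
```

The arm hit its inner reach limit (q2 = -0.38), sagged and touched something. I'll look before moving.

Run:
```python
from plan import *
im=[]
for c in ['scene','top']:
    a=viewer.get_image(c); u=proj(c,[[560,20,120]])[0].astype(int)
    u0=max(u[1]-65,0)
    im.append(cv2.resize(a[u0:u0+130,u[0]-65:u[0]+65,::-1],(400,400),interpolation=cv2.INTER_CUBIC))
cv2.imwrite('pics/c.png',np.hstack(im))
```

```text
(no output)
```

View pics/c.png

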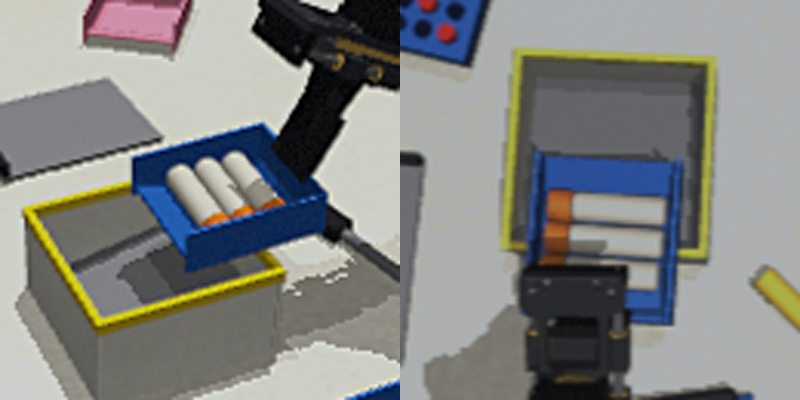

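The tray is just resting on the near bin rim with all three tubes in it and the grip intact. I'll lift it off and work further out in x.

Run:
```python
from plan import *
print('cur tray',)
for a,x,z in [(5,600,115),(5,625,120),(10,630,115)]: print(a,rel(*pour([x,17,z],-.04,np.radians(a))))
```

```text
cur tray
5 ([0.01, -0.02, 0.142], [-0.026, 0.067, -0.021])
5 ([0.135, -0.02, 0.167], [-0.026, 0.067, -0.021])
10 ([0.196, -0.021, 0.203], [-0.02, 0.242, -0.02])
```

Request:
{"method": "carry_out", "body": {
  "moves": [
    [[0.02,0,0.04],[0,0,0],0],
    [[0.04,0,0.1],[0,0,0],0],
    [[0.06,0,0.14],[-0.01,0.01,0],0],
    [[0.08,0,0.17],[-0.015,0.03,-0.01],0],
    [[0.11,-0.01,0.17],[-0.02,0.05,-0.02],0],
    [[0.13,-0.02,0.17],[-0.026,0.067,-0.02],0],
    [[0.135,-0.02,0.167],[-0.026,0.067,-0.02],0],
    [[0.135,-0.02,0.167],[-0.026,0.067,-0.02],0]
  ]
}}

```text
time: 9.45
position: [481.1, 22.6, 196.2]
ee_rot: [[0.04, 0.906, 0.421], [0.999, -0.036, -0.017], [-0.0, 0.421, -0.907]]
ft_force: [0.6, 0.2, -2.9]
width: 11.9
```

Run:
```python
from plan import *
s=observe(); print(s['time'],s['position'],s['ft_force'],s['moment'],s['width'],s['q'])
for a,x,z in [(5,622,118),(10,615,110),(15,608,102),(20,600,95),(23,597,92),(26,594,90),(30,590,87)]: print(a,rel(*pour([x,17,z],-.04,np.radians(a))))
```

```text
9.45 [481.09207817  22.6140853  196.18589946] [ 0.62983748  0.2489531  -2.9358302 ] [ 0.06132187  1.05000371 -0.02543386] 11.868438693049166 [-0.33470324 -0.32037465  0.08929163  2.24664496  0.20408725  0.80413439
 -0.39479859]
5 ([-0.014, 0.001, -0.006], [0.0, -0.003, -0.001])
10 ([-0.013, -0.001, 0.015], [0.007, 0.172, -0.001])
15 ([-0.006, -0.002, 0.033], [0.014, 0.346, -0.001])
20 ([-0.0, -0.004, 0.052], [0.021, 0.521, -0.001])
23 ([0.015, -0.005, 0.067], [0.025, 0.625, -0.001])
26 ([0.031, -0.007, 0.086], [0.03, 0.73, -0.001])
30 ([0.056, -0.009, 0.107], [0.035, 0.869, -0.001])
```

Request:
{"method": "carry_out", "body": {
  "moves": [
    [[-0.013,0,0.005],[0.003,0.08,0],0],
    [[-0.013,0,0.015],[0.007,0.17,0],0],
    [[-0.01,0,0.024],[0.01,0.26,0],0],
    [[-0.006,0,0.033],[0.014,0.345,0],0],
    [[-0.003,0,0.042],[0.017,0.43,0],0],
    [[0,0,0.052],[0.02,0.52,0],0],
    [[0.007,0,0.06],[0.023,0.57,0],0],
    [[0.015,-0.005,0.067],[0.025,0.625,0],0],
    [[0.015,-0.005,0.067],[0.025,0.625,0],0]
  ]
}}

```text
time: 10.35
position: [484.6, 21.4, 209.6]
ee_rot: [[0.04, 0.992, 0.121], [0.999, -0.039, -0.005], [-0.0, 0.121, -0.993]]
ft_force: [0.2, 0.2, -4.0]
width: 12.0
```

Run:
```python
from plan import *
s=observe(); print(s['time'],s['position'],s['ft_force'],s['width'],s['q'])
im=[]
for c in ['scene','top']:
    a=viewer.get_image(c); u=proj(c,[[560,20,150]])[0].astype(int)
    u0=max(u[1]-65,0)
    im.append(cv2.resize(a[u0:u0+130,u[0]-65:u[0]+65,::-1],(400,400),interpolation=cv2.INTER_CUBIC))
cv2.imwrite('pics/p.png',np.hstack(im))
for a,x,z in [(23,597,90),(26,594,88),(29,590,86),(32,587,84),(36,584,82),(40,580,80),(45,580,80)]: print(a,rel(*pour([x,17,z],-.04,np.radians(a))))
```

```text
10.35 [484.64674683  21.44305896 209.55263985] [ 0.1819751   0.1759043  -4.03302088] 11.99224407960473 [-0.35690544 -0.09729494  0.19057373  1.97504169  0.04798584  1.14340438
 -0.22314788]
23 ([0.0, 0.0, -0.008], [0.001, 0.0, -0.001])
26 ([0.017, -0.001, 0.011], [0.005, 0.105, -0.001])
29 ([0.03, -0.003, 0.028], [0.009, 0.209, -0.001])
32 ([0.049, -0.004, 0.043], [0.013, 0.314, -0.001])
36 ([0.082, -0.006, 0.064], [0.019, 0.454, -0.001])
40 ([0.112, -0.008, 0.081], [0.024, 0.593, -0.001])
45 ([0.177, -0.01, 0.111], [0.031, 0.768, -0.001])
```

View pics/p.png

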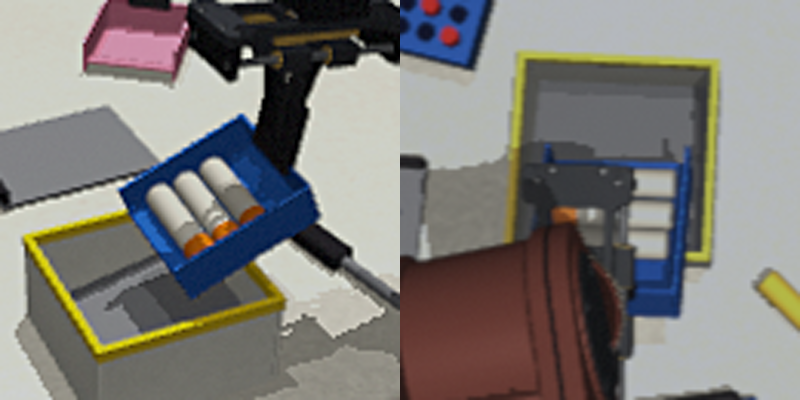

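The tubes have rolled to the ramp, and the lip is inside the rim outline. I'll tip on slowly.

Request:
{"method": "carry_out", "body": {
  "moves": [
    [[0.017,0,0.011],[0.005,0.05,0],0],
    [[0.017,0,0.011],[0.005,0.105,0],0],
    [[0.025,0,0.02],[0.007,0.16,0],0],
    [[0.03,0,0.028],[0.009,0.209,0],0],
    [[0.04,0,0.035],[0.011,0.26,0],0],
    [[0.049,0,0.043],[0.013,0.314,0],0],
    [[0.049,0,0.043],[0.013,0.314,0],0],
    [[0.049,0,0.043],[0.013,0.314,0],0],
    [[0.065,0,0.053],[0.016,0.38,0],0],
    [[0.082,0,0.064],[0.019,0.454,0],0],
    [[0.082,0,0.064],[0.019,0.454,0],0],
    [[0.082,0,0.064],[0.019,0.454,0],0],
    [[0.097,0,0.073],[0.022,0.52,0],0],
    [[0.112,0,0.081],[0.024,0.593,0],0],
    [[0.112,0,0.081],[0.024,0.593,0],0],
    [[0.14,0,0.095],[0.028,0.68,0],0],
    [[0.177,0,0.111],[0.031,0.768,0],0],
    [[0.177,0,0.111],[0.031,0.768,0],0],
    [[0.177,0,0.111],[0.031,0.768,0],0],
    [[0.177,0,0.111],[0.031,0.768,0],0]
  ]
}}

```text
time: 12.45
position: [518.8, 21.4, 231.6]
ee_rot: [[0.04, 0.965, -0.257], [0.999, -0.038, 0.01], [-0.0, -0.258, -0.966]]
ft_force: [-0.0, -0.0, -2.1]
width: 12.1
```

Run:
```python
from plan import *
s=observe(); print(s['time'],s['position'],s['ft_force'],s['width'],s['q'])
a=viewer.get_image('scene'); u=proj('scene',[[560,20,120]])[0].astype(int)
cv2.imwrite('pics/q.png',cv2.resize(a[u[1]-65:u[1]+65,u[0]-65:u[0]+65,::-1],(500,500),interpolation=cv2.INTER_CUBIC))
print([(round(r['score'],2),r['point']) for r in models.regions_of('long1','scene')]) if 'models' in globals() else 0
```

```text
12.45 [518.831543    21.42449391 231.56705209] [-0.04672643 -0.04713633 -2.09915221] 12.110740908971632 [-0.30836817  0.26469219  0.25309285  1.57179547 -0.0899519   1.57344868
 -0.08332672]
```

View pics/q.png

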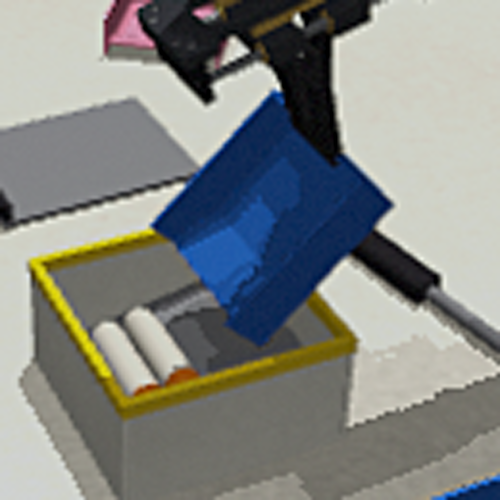

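The tray is empty and the tubes are in the bin. Now I'll raise it, un-tip it and return.

Run:
```python
from plan import *
S=np.array([545,-317.8]); yaw=-.014
o=lambda bk,z:np.r_[S+[(20-bk)*np.cos(yaw),(20-bk)*np.sin(yaw)],z]
print(rel(*tcp_of([570,0,160],yaw,0,3)))
print(rel(*tcp_of(o(25,150),yaw,0,3)))
```

```text
([-0.144, -0.102, -0.038], [-0.042, -1.568, 0.049])
([-0.294, -1.69, -0.088], [-0.042, -1.568, 0.049])
```

Request:
{"method": "carry_out", "body": {
  "moves": [
    [[0,0,0.1],[0,0,0],0],
    [[0,0,0.22],[0,-0.1,0],0],
    [[0,0,0.32],[0,-0.25,0.01],0],
    [[0,-0.03,0.38],[-0.01,-0.4,0.01],0],
    [[0,-0.08,0.38],[-0.01,-0.55,0.02],0],
    [[0,-0.16,0.36],[-0.02,-0.7,0.02],0],
    [[0,-0.25,0.34],[-0.02,-0.8,0.025],0],
    [[0,-0.3,0.34],[-0.02,-0.8,0.025],0]
  ]
}}

```text
time: 13.3
position: [517.1, -40.1, 299.9]
ee_rot: [[0.027, 0.99, 0.141], [1.0, -0.028, 0.0], [0.004, 0.141, -0.99]]
ft_force: [0.4, -0.8, -2.1]
width: 11.7
```

Request:
{"method": "carry_out", "body": {
  "moves": [
    [[-0.02,-0.08,0],[0,-0.1,0],0],
    [[-0.05,-0.2,-0.02],[-0.01,-0.22,0.01],0],
    [[-0.08,-0.34,-0.04],[-0.01,-0.34,0.01],0],
    [[-0.1,-0.48,-0.08],[-0.01,-0.46,0.02],0],
    [[-0.12,-0.62,-0.12],[-0.02,-0.58,0.02],0],
    [[-0.14,-0.74,-0.16],[-0.02,-0.68,0.02],0],
    [[-0.16,-0.82,-0.2],[-0.02,-0.76,0.025],0],
    [[-0.16,-0.86,-0.22],[-0.02,-0.76,0.025],0],
    [[-0.16,-0.86,-0.22],[-0.02,-0.76,0.025],0]
  ]
}}

```text
time: 14.2
position: [484.8, -212.6, 255.7]
ee_rot: [[0.015, 0.868, 0.496], [1.0, -0.014, -0.005], [0.003, 0.496, -0.868]]
ft_force: [0.3, 0.6, -1.9]
width: 11.6
```

```bash
cat >> plan.py <<'E'
S=np.array([545,-317.8]); SY=-.014
o=lambda bk,z:np.r_[S+[(20-bk)*np.cos(SY),(20-bk)*np.sin(SY)],z]
E
python3 - <<'E'
from plan import *
s=observe(); print(s['time'],s['position'],s['ft_force'],s['width'],s['q'])
print(rel(*tcp_of(o(25,150),SY,0,3)))
E
```

```text
14.2 [ 484.75850973 -212.64782551  255.65319445] [ 0.3323492   0.61384795 -1.89375675] 11.577883799845884 [-0.160031   -0.3476064   0.52527143  2.12508968 -0.01274858  0.83135386
  0.37221955]
([-0.124, -0.52, -0.208], [-0.006, -0.009, 0.002])
```

Request:
{"method": "carry_out", "body": {
  "moves": [
    [[-0.01,-0.08,0],[0,0,0],0],
    [[-0.03,-0.18,-0.02],[0,0,0],0],
    [[-0.06,-0.28,-0.06],[-0.006,-0.009,0],0],
    [[-0.09,-0.38,-0.1],[-0.006,-0.009,0],0],
    [[-0.11,-0.46,-0.15],[-0.006,-0.009,0],0],
    [[-0.124,-0.51,-0.2],[-0.006,-0.009,0],0],
    [[-0.124,-0.52,-0.208],[-0.006,-0.009,0],0],
    [[-0.124,-0.52,-0.208],[-0.006,-0.009,0],0]
  ]
}}

```text
time: 15.0
position: [460.9, -315.7, 214.4]
ee_rot: [[0.014, 0.866, 0.499], [1.0, -0.012, -0.007], [-0.0, 0.499, -0.867]]
ft_force: [0.4, 0.1, -1.0]
width: 11.6
```

Run:
```python
from plan import *
s=observe(); print(s['time'],s['position'],s['ee_rot'].round(3).tolist(),s['ft_force'],s['q'])
print('to 60',rel(*tcp_of(o(25,60),SY,0,3)))
print('to 12',rel(*tcp_of(o(25,12),SY,0,3)))
```

```text
15.0 [ 460.94079994 -315.73705873  214.38283162] [[0.014, 0.866, 0.499], [1.0, -0.012, -0.007], [-0.0, 0.499, -0.867]] [ 0.38279501  0.13907417 -0.98805886] [-0.23498061 -0.25460483  0.87413401  2.10419115 -0.1599984   0.78452092
  0.74097855]
to 60 ([-0.005, -0.004, -0.451], [0.001, -0.002, -0.001])
to 12 ([-0.005, -0.004, -0.691], [0.001, -0.002, -0.001])
```

Request:
{"method": "carry_out", "body": {
  "moves": [
    [[0,0,-0.06],[0,0,0],0],
    [[0,0,-0.16],[0,0,0],0],
    [[0,0,-0.28],[0,0,0],0],
    [[0,0,-0.4],[0,0,0],0],
    [[0,0,-0.5],[0,0,0],0],
    [[-0.005,0,-0.58],[0,0,0],0],
    [[-0.005,0,-0.63],[0,0,0],0],
    [[-0.005,0,-0.66],[0,0,0],0],
    [[-0.005,0,-0.66],[0,0,0],0]
  ]
}}

```text
time: 15.9
position: [459.7, -314.7, 80.9]
ee_rot: [[0.012, 0.868, 0.496], [1.0, -0.01, -0.007], [-0.001, 0.496, -0.868]]
ft_force: [0.1, -0.5, -1.9]
width: 12.0
```

Run:
```python
from plan import *
s=observe(); print(s['time'],s['position'],s['ee_rot'].round(3).tolist(),s['ft_force'],s['q'].round(2))
print('to 8',rel(*tcp_of(o(25,8),SY,0,3)))
im=[]
# expected tray outline from TCP: z offset 64.1, along handle
ox=s['position']-np.array([-80,0,64.1])-[0,-80*np.sin(SY),0]
for c in ['scene','top']:
    a=viewer.get_image(c)[:,:,::-1]; u=proj(c,[[530,-310,40]])[0].astype(int); v=u-45
    b=cv2.resize(a[v[1]:v[1]+90,v[0]:v[0]+90],(390,390),interpolation=cv2.INTER_CUBIC)
    for l in [T(*S,SY,[(100,75,24),(100,-75,24),(90,-75,24),(90,75,24)]),T(*S,SY,[(-100,75,8),(-100,-75,8),(100,-75,8),(100,75,8)]),T(ox[0],ox[1],SY,[(70,62,45),(-70,62,45),(-70,-62,45),(70,-62,45)],ox[2]),T(ox[0],ox[1],SY,[(70,62,0),(-70,62,0),(-70,-62,0),(70,-62,0)],ox[2])]:
        cv2.polylines(b,[((proj(c,l)-v+.5)*390/90).astype(int)],True,(0,255,0),1)
    im.append(b)
cv2.imwrite('pics/pl.png',np.hstack(im)); print(ox)
```

```text
15.9 [ 459.72459973 -314.67618173   80.94267725] [[0.012, 0.868, 0.496], [1.0, -0.01, -0.007], [-0.001, 0.496, -0.868]] [ 0.06101509 -0.49423099 -1.88378793] [-0.44  0.11  1.26  2.26 -0.85  0.64  1.43]
to 8 ([0.001, -0.01, -0.044], [0.002, -0.008, -0.003])
[ 539.72459973 -315.79614514   16.84267725]
```

View pics/pl.png

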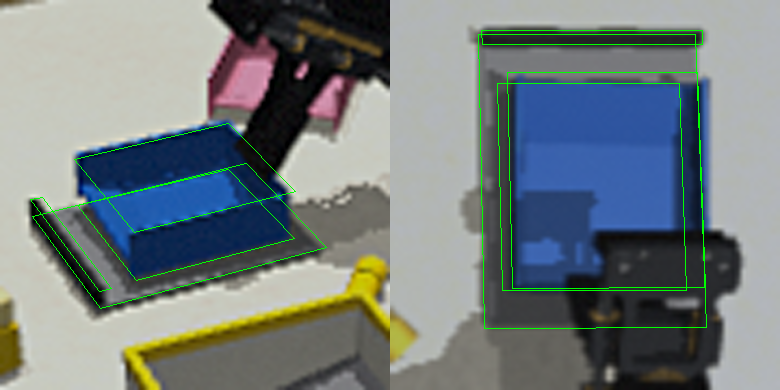

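The tray is over the stand, empty, about 25 mm short of the bar. It looks slightly turned in the pads, with its right rim about 2 px off the prediction. I'll set it down gently and measure after it settles.

Request:
{"method": "carry_out", "body": {
  "moves": [
    [[0,0,-0.015],[0,0,0],0],
    [[0,0,-0.025],[0,0,0],0],
    [[0,0,-0.035],[0,0,0],0],
    [[0,0,-0.042],[0,0,0],0],
    [[0,0,-0.042],[0,0,0],0]
  ]
}}

```text
time: 16.5
position: [460.5, -316.5, 74.6]
ee_rot: [[0.015, 0.866, 0.5], [1.0, -0.012, -0.009], [-0.001, 0.5, -0.866]]
ft_force: [-1.2, -0.3, 4.3]
width: 11.8
```

Request:
{"method": "carry_out", "body": {
  "moves": [
    [[0,0,-0.006],[0,0,0],0],
    [[0,0,-0.01],[0,0,0],0],
    [[0,0,-0.01],[0,0,0],0.25],
    [[0,0,-0.01],[0,0,0],0.25],
    [[0,0,-0.01],[0,0,0],0.25],
    [[0,0,-0.01],[0,0,0],0.25]
  ]
}}

```text
time: 17.1
position: [460.5, -316.2, 72.4]
ee_rot: [[0.014, 0.866, 0.5], [1.0, -0.012, -0.008], [-0.001, 0.5, -0.866]]
ft_force: [0.4, -0.4, -0.2]
width: 21.3
```

Run:
```python
from plan import *
s=observe(); print(s['time'],s['position'],s['ee_rot'].round(3).tolist(),s['ft_force'],s['width'],s['q'].round(2))
im=[]
for c in ['scene','top']:
    a=viewer.get_image(c); cv2.imwrite(f'pics/rel_{c}.png',a[:,:,::-1]); u=proj(c,[[545,-310,40]])[0].astype(int); v=u-45; print(c,v)
    im.append(cv2.resize(a[v[1]:v[1]+90,v[0]:v[0]+90,::-1],(390,390),interpolation=cv2.INTER_CUBIC))
cv2.imwrite('pics/rel.png',np.hstack(im))
# edges in top: red/blue profile
a=cv2.imread('pics/rel_top.png').astype(int)
for r in range(180,232,6):
    print(r,[f"{x}:{a[r,x,0]-a[r,x,2]},{a[r,x].sum()//3}" for x in list(range(299,310))+list(range(341,353))])
```

```text
17.1 [ 460.5045509  -316.20201394   72.44645552] [[0.014, 0.866, 0.5], [1.0, -0.012, -0.008], [-0.001, 0.5, -0.866]] [ 0.42885621 -0.41074608 -0.24816025] 21.302740988814104 [-0.39  0.15  1.22  2.26 -0.93  0.65  1.5 ]
scene [185 130]
top [280 160]
180 ['299:1,178', '300:0,125', '301:3,110', '302:5,122', '303:4,121', '304:5,122', '305:5,122', '306:5,122', '307:5,122', '308:4,121', '309:4,122', '341:3,121', '342:4,121', '343:4,121', '344:4,121', '345:4,120', '346:4,120', '347:4,120', '348:3,120', '349:4,120', '350:4,134', '351:4,173', '352:5,181']
186 ['299:-3,178', '300:-2,124', '301:3,110', '302:3,121', '303:3,98', '304:2,80', '305:2,79', '306:2,67', '307:11,44', '308:35,33', '309:81,68', '341:114,96', '342:114,95', '343:115,96', '344:114,96', '345:115,98', '346:109,94', '347:79,71', '348:54,54', '349:31,40', '350:34,31', '351:73,63', '352:76,116']
192 ['299:4,179', '300:2,125', '301:2,106', '302:4,121', '303:3,98', '304:2,81', '305:2,68', '306:2,60', '307:11,42', '308:38,33', '309:80,72', '341:114,97', '342:114,97', '343:115,96', '344:114,99', '345:113,97', '346:84,70', '347:58,52',
[... 1180 characters left out ...]
0', '344:88,84', '345:72,71', '346:62,57', '347:51,48', '348:38,33', '349:30,28', '350:29,27', '351:48,44', '352:77,119']
222 ['299:-1,180', '300:-9,170', '301:-6,119', '302:2,110', '303:4,99', '304:3,82', '305:3,68', '306:11,50', '307:23,35', '308:35,32', '309:68,63', '341:3,29', '342:4,28', '343:4,27', '344:4,30', '345:4,26', '346:4,29', '347:2,28', '348:4,29', '349:4,29', '350:3,29', '351:4,27', '352:5,28']
228 ['299:1,181', '300:2,180', '301:3,128', '302:2,82', '303:2,80', '304:3,68', '305:3,62', '306:9,52', '307:22,36', '308:32,31', '309:69,64', '341:6,43', '342:6,42', '343:5,44', '344:5,43', '345:5,43', '346:5,43', '347:4,44', '348:6,42', '349:6,44', '350:4,43', '351:5,43', '352:4,45']
```

View pics/rel.png

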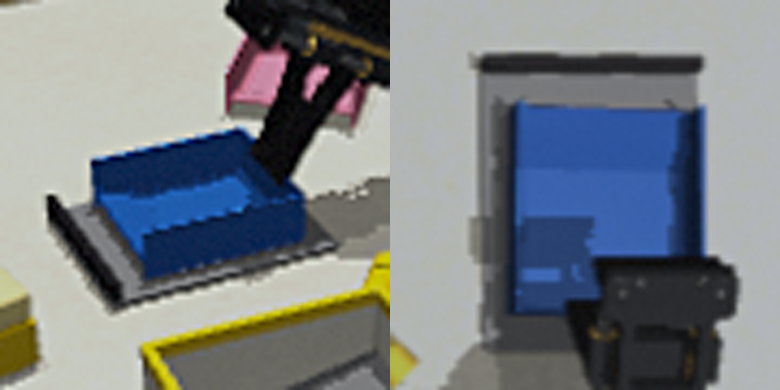

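Run:
```python
from plan import *
print('right rim',back('top',[(352.15,188),(352.15,202),(352.15,216)],53).round(1).tolist())
print('left base',back('top',[(306.3,190),(306.3,205),(305.7,225)],8).round(1).tolist())
print('stand R/L z8',back('top',[(350.3,180),(299.6,180)],8).round(1).tolist())
a=cv2.imread('pics/rel_top.png').astype(int)
for r in (184,188,196,208,214): print(r,[f"{x}:{a[r,x].tolist()}" for x in range(349,356)])
for cx in (315,325,335): print(cx,[f"{y}:{a[y,cx,0]-a[y,cx,2]},{a[y,cx].sum()//3}" for y in range(171,190)])
p=tcp_of(o(25,8),SY,0,3)[0]; print(p)
```

```text
right rim [[593.4, -385.5, 53.0], [553.3, -383.4, 53.0], [513.6, -381.3, 53.0]]
left base [[596.3, -261.3, 8.0], [551.7, -259.7, 8.0], [493.1, -255.9, 8.0]]
stand R/L z8 [[624.3, -393.7, 8.0], [626.6, -242.5, 8.0]]
184 ['349:[121, 119, 118]', '350:[111, 105, 101]', '351:[152, 126, 112]', '352:[174, 141, 123]', '353:[181, 175, 169]', '354:[183, 183, 179]', '355:[183, 183, 179]']
188 ['349:[53, 28, 17]', '350:[51, 28, 14]', '351:[103, 57, 33]', '352:[160, 109, 86]', '353:[182, 172, 167]', '354:[183, 183, 180]', '355:[180, 182, 179]']
196 ['349:[46, 25, 14]', '350:[48, 26, 15]', '351:[92, 52, 31]', '352:[160, 110, 86]', '353:[180, 173, 167]', '354:[180, 182, 179]', '355:[180, 181, 178]']
208 ['349:[47, 27, 16]', '350:[43, 23, 13]', '351:[72, 42, 27]', '352:[160, 112, 87]', '353:[178, 173, 167]', '354:[183, 183, 179]', '355:[182, 182, 178]']
214 ['349:[45, 25, 15]', '350:[44, 23, 11]', '351:[70, 41, 22]', '352:[159, 111, 82]', '353:[182, 172, 166]', '354:[186, 183, 180]', '355:[185, 182, 178]']
315 ['171:-3,178', '172:-4,84', '173:1,40', '174:3,41', '175:1,34', '176:2,50', '177:4,121', '178:4,122', '179:4,121', '180:4,121', '181:4,121', '182:4,122', '183:1,120', '184:42,81', '185:113,96', '186:115,98', '187:114,98', '188:113,97', '189:112,98']
325 ['171:-2,179', '172:-2,141', '173:0,60', '174:2,38', '175:2,35', '176:2,45', '177:3,100', '178:5,122', '179:4,121', '180:3,122', '181:3,122', '182:3,122', '183:2,121', '184:18,104', '185:106,99', '186:116,97', '187:113,97', '188:113,98', '189:112,98']
335 ['171:2,180', '172:-5,107', '173:0,46', '174:2,39', '175:2,35', '176:3,51', '177:4,118', '178:4,122', '179:5,121', '180:5,121', '181:4,121', '182:4,121', '183:3,121', '184:4,121', '185:84,90', '186:115,96', '187:114,97', '188:114,97', '189:113,97']
[ 460.00832986 -316.61003887   72.144     ]
```

The tray settled flat but turned about -0.035 rad relative to the stand, pivoting about the grip. Re-closing the square gripper should straighten it.

Request:
{"method": "carry_out", "body": {
  "moves": [
    [[0,-0.002,0],[0,0,0],0],
    [[0,-0.002,0],[0,0,0],0],
    [[0,-0.002,0],[0,0,0],0],
    [[0,-0.002,0],[0,0,0],0],
    [[0,-0.002,0],[0,0,0],0],
    [[0,-0.002,0],[0,0,0],0]
  ]
}}

```text
time: 17.8
position: [460.7, -316.8, 72.7]
ee_rot: [[0.015, 0.866, 0.5], [1.0, -0.012, -0.008], [-0.001, 0.5, -0.866]]
ft_force: [1.0, -0.3, 3.2]
width: 11.7
```

```bash
cat > edge.py <<'E'
from plan import *
def meas():
    a=viewer.get_image('top').astype(float); d=a[:,:,2]-a[:,:,0]
    lip=[]; 
    for cx in range(312,342,3):
        for y in range(174,200):
            if d[y,cx]>57: t=(57-d[y-1,cx])/(d[y,cx]-d[y-1,cx]); lip.append((cx,y-1+t)); break
    L=back('top',lip,26.5); m=np.polyfit(L[:,1],L[:,0],1)
    rim=[]
    for r in range(188,214,3):
        for x in range(358,345,-1):
            if a[r,x,0]<130: t=(a[r,x+1,0]-130)/(a[r,x+1,0]-a[r,x,0]); rim.append((x+1-t,r)); break
    B=back('top',rim,53); q=np.polyfit(B[:,0],B[:,1],1)
    bar=[]
    for cx in range(306,346,3):
        for y in range(183,172,-1):
            if a[y,cx].mean()<75: t=(a[y+1,cx].mean()-75)/(a[y+1,cx].mean()-a[y,cx].mean()); bar.append((cx,y+1-t)); break
    C=back('top',bar,24); n=np.polyfit(C[:,1],C[:,0],1)
    print('lip x@-318',np.polyval(m,-318).round(1),'yaw lip',(-np.arctan(m[0])).round(3),'rim y@550',np.polyval(q,550).round(1),'yaw rim',q[0].round(3),'bar x',np.polyval(n,-318).round(1),'yaw bar',(-np.arctan(n[0])).round(3))
E
python3 - <<'E'
from edge import *
s=observe(); print(s['time'],s['position'],s['ft_force'],s['width'],s['q'].round(2)); meas()
E
```

```text
17.8 [ 460.74691243 -316.7711177    72.68499563] [ 0.9936486  -0.281087    3.15728275] 11.660861833266424 [-0.39  0.16  1.22  2.26 -0.93  0.65  1.5 ]
lip x@-318 609.0 yaw lip -0.03 rim y@550 -383.5 yaw rim -0.03 bar x 633.1 yaw bar -0.017
```

Request:
{"method": "carry_out", "body": {
  "moves": [
    [[0.01,0.004,0],[0,0,0.015],0],
    [[0.025,0.008,0],[0,0,0.03],0],
    [[0.04,0.01,0],[0,0,0.03],0],
    [[0.055,0.01,0],[0,0,0.03],0],
    [[0.07,0.01,0],[0,0,0.03],0],
    [[0.085,0.01,0],[0,0,0.03],0],
    [[0.095,0.01,0],[0,0,0.03],0],
    [[0.1,0.01,0],[0,0,0.03],0],
    [[0.1,0.01,0],[0,0,0.03],0]
  ]
}}

```text
time: 18.75
position: [481.0, -314.6, 72.6]
ee_rot: [[-0.001, 0.866, 0.5], [1.0, 0.001, -0.001], [-0.001, 0.5, -0.866]]
ft_force: [-2.4, -0.1, 5.3]
width: 11.7
```

Run:
```python
from edge import *
s=observe(); print(s['time'],s['position'],s['ft_force'],s['width'],s['q'].round(2)); meas()
```

```text
18.75 [ 480.96674209 -314.63513715   72.59263875] [-2.40154374 -0.09782785  5.25827835] 11.650310311301853 [-0.36  0.21  1.17  2.23 -0.99  0.67  1.53]
lip x@-318 629.0 yaw lip -0.002 rim y@550 -383.2 yaw rim 0.106 bar x 630.0 yaw bar -0.073
```

Request:
{"method": "carry_out", "body": {
  "moves": [
    [[0.005,0,0],[0,0,-0.01],0],
    [[0.01,0,0],[0,0,-0.02],0],
    [[0.015,0,0],[0,0,-0.02],0],
    [[0.018,0,0],[0,0,-0.02],0],
    [[0.018,0,0],[0,0,-0.02],0]
  ]
}}

```text
time: 19.3
position: [484.6, -314.6, 72.6]
ee_rot: [[0.009, 0.866, 0.5], [1.0, -0.008, -0.005], [-0.001, 0.5, -0.866]]
ft_force: [-3.1, 0.7, 7.5]
width: 11.9
```

Run:
```python
from edge import *
s=observe(); print(s['time'],s['position'],s['ft_force'],s['moment'],s['width']); meas()
```

```text
19.3 [ 484.61182164 -314.55228833   72.57257989] [-3.07501287  0.66956679  7.54138951] [0.2528456  0.45165288 0.11985935] 11.937685662896579
lip x@-318 633.2 yaw lip -0.01 rim y@550 -385.4 yaw rim 0.171 bar x 616.2 yaw bar 0.882
```

Request:
{"method": "carry_out", "body": {
  "moves": [
    [[0.005,0,0],[0,0,0],0],
    [[0.01,0,0],[0,0,0],0],
    [[0.01,0,0],[0,0,0],0]
  ]
}}

```text
time: 19.65
position: [486.7, -314.6, 72.6]
ee_rot: [[0.009, 0.866, 0.5], [1.0, -0.008, -0.005], [-0.001, 0.5, -0.866]]
ft_force: [-2.2, -1.0, 6.2]
width: 11.5
```

Request:
{"method": "carry_out", "body": {
  "moves": [
    [[0.005,0,0],[0,0,0],0],
    [[0.01,0,0],[0,0,0],0],
    [[0.015,0,0],[0,0,0],0],
    [[0.015,0,0],[0,0,0],0]
  ]
}}

```text
time: 20.05
position: [487.7, -314.8, 72.2]
ee_rot: [[0.011, 0.867, 0.498], [1.0, -0.01, -0.004], [0.002, 0.499, -0.867]]
ft_force: [-25.3, 6.4, 28.3]
width: 11.7
```

Contact with the bar. I'll ease the force off, then open.

Request:
{"method": "carry_out", "body": {
  "moves": [
    [[-0.003,0,0.002],[0,0,0],0],
    [[-0.003,0,0.002],[0,0,0],0]
  ]
}}

```text
time: 20.25
position: [486.8, -314.7, 72.3]
ee_rot: [[0.011, 0.867, 0.498], [1.0, -0.01, -0.004], [0.002, 0.498, -0.867]]
ft_force: [-1.9, -0.5, 2.6]
width: 11.5
```

Request:
{"method": "carry_out", "body": {
  "moves": [
    [[0,0,0],[0,0,0],0.2],
    [[0,0,0],[0,0,0],0.2],
    [[0,0,0],[0,0,0],0.2]
  ]
}}

```text
time: 20.55
position: [487.0, -314.3, 72.0]
ee_rot: [[0.01, 0.867, 0.498], [1.0, -0.01, -0.003], [0.002, 0.498, -0.867]]
ft_force: [-0.2, 0.6, -0.8]
width: 17.4
```

Run:
```python
from edge import *
s=observe(); print(s['time'],s['position'],s['ft_force'],s['width'])
a=viewer.get_image('top')[:,:,::-1]; cv2.imwrite('pics/e_top.png',a); a=a.astype(int)
for cx in (312,320,328,336): print(cx,[f"{y}:{a[y,cx,0]-a[y,cx,2]},{a[y,cx].sum()//3}" for y in range(171,180)])
for r in (182,190,198,206,212): print(r,[f"{x}:{a[r,x,0]-a[r,x,2]},{a[r,x].sum()//3}" for x in list(range(304,310))+list(range(349,355))])
meas()
```

```text
20.55 [ 486.95183269 -314.29845872   72.04287591] [-0.18083478  0.64648633 -0.77951567] 17.378454045340124
312 ['171:2,182', '172:-2,87', '173:0,40', '174:-1,42', '175:10,40', '176:74,68', '177:115,99', '178:116,101', '179:116,99']
320 ['171:3,183', '172:3,144', '173:1,60', '174:-1,38', '175:10,38', '176:75,66', '177:116,100', '178:115,101', '179:115,100']
328 ['171:0,181', '172:-3,120', '173:-2,52', '174:-1,40', '175:9,40', '176:73,67', '177:115,99', '178:115,100', '179:115,99']
336 ['171:1,180', '172:-5,111', '173:-1,49', '174:0,37', '175:10,40', '176:72,67', '177:114,100', '178:116,100', '179:114,100']
182 ['304:11,56', '305:19,40', '306:43,41', '307:103,93', '308:117,103', '309:116,100', '349:100,99', '350:23,128', '351:1,173', '352:0,182', '353:1,181', '354:2,182']
190 ['304:10,51', '305:20,35', '306:41,40', '307:97,96', '308:99,94', '309:108,95', '349:103,104', '350:41,116', '351:1,145', '352:-4,175', '353:1,181', '354:3,182']
198 ['304:7,55', '305:16,39', '306:46,39', '307:102,94', '308:98,91', '309:108,101', '349:80,73', '350:61,106', '351:9,134', '352:1,174', '353:5,184', '354:6,184']
206 ['304:2,62', '305:12,43', '306:32,32', '307:56,52', '308:68,64', '309:71,72', '349:55,42', '350:99,102', '351:22,134', '352:-2,174', '353:-1,183', '354:6,185']
212 ['304:2,61', '305:12,44', '306:31,31', '307:56,48', '308:75,69', '309:80,76', '349:6,47', '350:5,52', '351:4,53', '352:5,47', '353:4,46', '354:3,45']
lip x@-318 634.8 yaw lip -0.015 rim y@550 -385.8 yaw rim 0.19 bar x 629.0 yaw bar 0.5
```

The lip edge is now parallel to the bar (row 175.7 across all columns) and the tray is within about 1 mm laterally. I'll open and withdraw along the handle.

Request:
{"method": "carry_out", "body": {
  "moves": [
    [[0,0,0],[0,0,0],0.45],
    [[0,0,0],[0,0,0],0.45],
    [[0,0,0],[0,0,0],0.45],
    [[-0.02,0,0.035],[0,0,0],0.45],
    [[-0.05,0,0.087],[0,0,0],0.45],
    [[-0.1,0,0.173],[0,0,0],0.45],
    [[-0.15,0,0.26],[0,0,0],0.45],
    [[-0.2,0,0.346],[0,0,0],0.45],
    [[-0.25,0,0.433],[0,0,0],0.45],
    [[-0.3,0,0.52],[0,0,0],0.45],
    [[-0.3,-0.1,0.65],[0,0,0],0.45],
    [[-0.3,-0.2,0.8],[0,0,0],0.45],
    [[-0.3,-0.2,0.8],[0,0,0],0.45]
  ]
}}

```text
time: 21.95
position: [427.8, -358.7, 236.8]
ee_rot: [[0.014, 0.864, 0.503], [1.0, -0.012, -0.008], [-0.001, 0.503, -0.864]]
ft_force: [0.6, -0.5, 0.5]
width: 39.4
```

Run:
```python
from plan import *
from cell import models
s=observe(); print(s['time'],s['position'],s['ft_force'],s['width'],s['q'].round(2))
a=viewer.get_image('top')[:,:,::-1]; b=viewer.get_image('scene')[:,:,::-1]
print([(round(r['score'],2),r['point']) for r in models.regions_of('long1','top')])
cv2.imwrite('pics/fin.png',np.vstack([cv2.resize(a[100:270,70:390],(640,340)),cv2.resize(b[110:345,130:410],(310,260))@np.eye(3,dtype=np.float32) if 0 else cv2.copyMakeBorder(cv2.resize(b[110:345,130:410],(310,258)),0,0,0,330,cv2.BORDER_CONSTANT)]))
```

```text
21.95 [ 427.77165146 -358.65474364  236.78741735] [ 0.62265655 -0.52745171  0.5312135 ] 39.36889249721268 [-0.24 -0.3   0.97  2.05 -0.13  0.87  0.81]
[(0.71, [159.6, 215.4]), (0.7, [234.9, 268.2]), (0.64, [180.1, 212.2])]
```

The picture limit is reached, so I'll check numerically.

Run:
```python
from fit import *
a=viewer.get_image('top').astype(int)
# white+orange blobs inside the bin (cols 182-240, rows 153-212)
w=np.zeros((384,512),np.uint8); sub=a[154:212,182:239]; 
m=((sub.min(2)>150)|((sub[:,:,0]>150)&(sub[:,:,2]<90)&(sub[:,:,1]<130))).astype(np.uint8)
n,_,st,ce=cv2.connectedComponentsWithStats(m); print([(st[i].tolist(),ce[i].round()) for i in range(1,n) if st[i][4]>20])
for r in range(0,58,2): print(''.join('#' if m[r,c] and sub[r,c,2]>100 else 'o' if m[r,c] else '.' for c in range(57)))
# bystanders: change vs start
o=cv2.imread('pics/top0.png'); cur=cv2.resize(a.astype(np.uint8)[:,:,::-1],(768,576)); d=np.abs(cur.astype(int)-o).max(2)
for nm,(x0,y0,x1,y1) in dict(rack=(170,165,260,235),tips=(420,165,495,225),short=(125,260,225,390),pip=(255,380,390,420),pink=(545,365,670,470),ytube=(380,325,432,375)).items(): print(nm,(d[y0:y1,x0:x1]>60).sum(),(x1-x0)*(y1-y0))
for cx in (312,320,328,336): print(cx,[a[y,cx,2]-a[y,cx,0] for y in range(174,179)])
for r in (184,196,208,216): print(r,[f"{x}:{a[r,x,2]-a[r,x,0]},{a[r,x].sum()//3}" for x in list(range(303,309))+list(range(348,353))])
```

```text
[([17, 5, 5, 6, 28], array([19.,  7.])), ([24, 6, 26, 6, 130], array([37.,  8.])), ([15, 13, 6, 7, 39], array([18., 16.])), ([22, 14, 27, 7, 145], array([36., 17.])), ([14, 22, 6, 7, 38], array([17., 25.])), ([21, 23, 27, 7, 147], array([34., 26.]))]
.........................................................
.........................................................
.........................................................
.................ooooo..###############...#####..........
.................ooooo..##########################.......
.................o..oo...#########################.......
.........................................................
...............oooooo..#########.........................
...............oooooo.###########################........
...............oooooo..##########################........
.........................................########........
...............ooo.......................................
..............oooooo..#########################..........
..............oooooo..##########################.........
...............ooooo...##############
[... 1113 characters left out ...]
int64(112), np.int64(112)]
336 [np.int64(-1), np.int64(10), np.int64(72), np.int64(113), np.int64(112)]
184 ['303:3,59', '304:13,62', '305:18,45', '306:43,39', '307:100,92', '308:113,101', '348:48,40', '349:94,104', '350:24,125', '351:1,169', '352:3,179']
196 ['303:2,58', '304:6,53', '305:16,38', '306:42,40', '307:100,91', '308:109,100', '348:41,33', '349:83,79', '350:58,98', '351:11,119', '352:2,168']
208 ['303:2,67', '304:3,59', '305:12,43', '306:35,34', '307:81,68', '308:104,94', '348:28,27', '349:49,39', '350:94,99', '351:21,131', '352:1,170']
216 ['303:3,66', '304:2,61', '305:12,44', '306:33,28', '307:50,43', '308:66,62', '348:30,26', '349:46,40', '350:98,99', '351:37,116', '352:5,168']
```

```bash
python3 -c "
from cell import hand_in; print(hand_in())"
```

```text
the job is handed in; nothing more can be done
None
```

The three long tubes are in the discard bin, and the empty tray is back on its stand against the black stop bar, released. I handed the job in at about 22 s on the robot's clock.

**Last checks (top camera, by pixel values):**
- **Tubes:** three whole tubes show inside the bin.
- **Tray:** its lip is parallel to the stop bar (same row at all four columns) and did not move when the gripper withdrew. I judge it within about 1 mm of the stand's centre line.
- **Other things:** the short-tube tray, tip box, rack, pipette and yellow tube show no change from the first picture.

**What did not go cleanly or could not be checked:**
- **Contact with the bin:** during the carry the arm reached its inner limit. Joint 2 read -0.381 against a range of -0.38. The tray sagged and rested on the near bin rim, with about 9 N on the wrist. No tube was lost and I lifted it off.
- **Tray turned in the grip:** this probably came from the rim contact, and it was about 0.035 rad off the stand when set down. I straightened it by re-gripping and pushing.
- **Final push:** the wrist reading peaked at about 25 N toward the bar and 28 N vertically, firmer than I wanted. I eased it off before letting go.
- **Pink tray:** the arm or its shadow covered part of it in the final image, so I could not compare it. The gripper kept clear of it in the views I had.
- **Last picture:** I had used up the picture limit, so the final state was checked only by numbers.

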